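Set out the roast tasting flight by shade

ROBOT

A 6-joint arm with a two-finger parallel gripper is mounted at the origin on the work surface. World frame = base frame: x ahead of the robot, y to its left, z up, the work surface at z = 0. Lengths are in m, angles in rad, forces in N, time in s.
With the tool pointing down it reaches from about 0.3 to 0.85 m from the base axis. Payload 4.2 kg.
Tool frame: the origin (TCP) lies between the finger pads; the fingertips stand manip.tip_extent ahead of it and the grasp point (between the pads) lies 3 mm ahead of it (manip.tip_extent is the distance from the TCP to the fingertips, in m); x points along the fingers, z is the direction in which the jaws open and shut, and the axes are right-handed (so a half turn about x gives the same grasp; the last joint's range is limited). The gripper opens to 91 mm and grips with 3 to 60 N. Pads are 32 mm wide; open, the fingers measure 118 mm over their backs; the gripper's body (76 mm by 178 mm) begins 60 mm behind the grasp point.
Start: joints at [-1.22, 0.32, 1.565, -0, 1.257, -0.02], TCP at [0.208, -0.536, 0.236] pointing down, gripper open.
Joint ranges: [-3.11, 3.11], [-0.84, 2.01], [0.21, 2.61], [-1.34, 4.49], [0.05, 2.63], [-2.56, 2.56]. Speed limits (rad/s): [2.57, 2.57, 3.14, 3.14, 3.14, 3.14].

INTERFACE

Orientations are given as a rotation vector (axis times angle).
In Python, from rig import manip gives the robot as it stands. The module is installed in compiled form; this text tells all that it offers.
- The arm moves only by the tool jog_arm, never from a script. Its argument "series" is a list of rows, each an object of numbers: "dx", "dy", "dz": the shift along the world's x, y, z as a fraction of full scale; "ax", "ay", "az": the turn, a rotation vector about the world's x, y, z as a fraction of full scale; "grip": the gripper command: -1 is fully open, 1 is shut, values between are in proportion. In form: [{"dx": .., "dy": .., "dz": .., "ax": .., "ay": .., "az": .., "grip": ..}, ...]. A call has 1 to 8 rows; each row shifts and turns the commanded pose from where the row before left it; what a row does not reach is not made up. Full scale, the value 1, is 0.025 m for a shift and 2 pi rad for a turn. A row lasts 1/10 s, in which the tool goes at most 50 mm and 8.59 degrees, less where a joint would pass 70% of its speed; a pose out of reach is approached as far as the arm can. A call with a number of a shift or a turn outside -1 to 1 is refused whole. A call with a gripper value outside its range is refused whole. The fingers move at their own pace and stop on an object; "force" is the grip in N (left out, the last holds). Time passes only in rows, so rows that do not move let the fingers close. It gives the time, the measured TCP pose, the force and the opening at its end, in the units of the state.
- manip.read_state(): the state, without advancing time (a new reading comes with each control period).
- manip.capture(name): name is "side" or "top"; returns (picture, depth): 420x560x3 uint8, blue, green, red; 420x560 float32, m along the optical axis (not along the pixel's ray), 0 where there is no reading.
- manip.calibration(name): a dict with "fx", "fy", "cx", "cy" (pixels), "distortion" ([k1, k2, p1, p2, k3] as OpenCV has them; the pictures are not rectified), "R" (3x3) and "t" (3): a world point X has camera coordinates R X + t. Camera axes: x right, y down, z forward; pixel columns grow to the right and rows downward; lengths in m; the calibration is good to about 2 mm. A picture is of the moment at which its call begins. calibration takes no time and is no camera call.
- manip.job_done(): hands the job in, once; it reports no verdict.
Trained networks look in the newest picture that a camera, given by its name, has taken for a name from the list of things; names that differ only in an ending like _2 or _b are one class to them, and where a whole thing is asked for, a point or a joint stands for the part that bears it (a point fixed in the world has none). Each returns a list of dicts, best first, with "score" (0 to 1); they miss things now and then, are a little off and sometimes report something else, mostly with a low value. They report only what shows in the picture. A call takes as long as a camera call. They do not tell look-alikes from the thing itself.
- manip.masks_of(label, camera): "region" (420x560 bool, what is visible of it) and "rect" ([left, top, right, bottom] in pixels, round what is visible of it).
- manip.pinpoint(label, camera): "xy" ([column, row] in pixels: a listed point, or the origin of a listed thing).
The state is a dict: "clock": time; "qpos": joint angles; "dq": joint speeds; "tau": joint torques, N m; "tool_pos": TCP position; "orientation": TCP orientation; "ft_force": force on the tool from outside, world axes, zero at the start; "moment": the same for the moment, N m; "gripper_width": finger opening in m.
Only numpy, scipy, OpenCV 4.12 (cv2) and the standard library are available. Lean on these libraries where they do the work, as an engineer would, in place of code of your own. Each camera call takes 0.05 s, during which the arm holds its last target. There are 200 camera calls.

TASK

Set out the tasting flight: stand the four lidded canisters upright on the cork discs of the wooden board, one centred on each disc, in order of shade, with the palest next to the brass bell and the darkest at the far end. Set them down gently without tipping any over, and leave the small white cup where it is.

Things in the scene. Friction and masses are not known exactly. Their poses are not given: they have to be found in the camera images.
- canister_cream_center (a point): Centre (half-way up, 35 mm above its foot) of the cream, the palest of four loose lidded canisters, equal but for colour: plain upright cylinders of 52 mm diameter, 70 mm high over the small 18 mm steel lid button (straight side up to 65 mm), 0.15 to 0.3 kg. They start standing on the counter in mixed order. z axis up.
- canister_tan_center (a point): Centre (half-way up, 35 mm above its foot) of the tan, the second palest of four loose lidded canisters, equal but for colour: plain upright cylinders of 52 mm diameter, 70 mm high over the small 18 mm steel lid button (straight side up to 65 mm), 0.15 to 0.3 kg. They start standing on the counter in mixed order. z axis up.
- canister_brown_center (a point): Centre (half-way up, 35 mm above its foot) of the mid brown, the second darkest of four loose lidded canisters, equal but for colour: plain upright cylinders of 52 mm diameter, 70 mm high over the small 18 mm steel lid button (straight side up to 65 mm), 0.15 to 0.3 kg. They start standing on the counter in mixed order. z axis up.
- canister_black_center (a point): Centre (half-way up, 35 mm above its foot) of the near-black, the darkest of four loose lidded canisters, equal but for colour: plain upright cylinders of 52 mm diameter, 70 mm high over the small 18 mm steel lid button (straight side up to 65 mm), 0.15 to 0.3 kg. They start standing on the counter in mixed order. z axis up.
- mark_a: One of four equal round cork discs, 72 mm diameter and 2 mm thick, fixed in a straight row, 95 mm apart, on a fixed dark wooden board (540 x 100 x 12 mm, place and turn vary). Origin: centre of the disc's underside, 12 mm above the counter, so its top lies 14 mm above the counter. The letters do not tell the order along the row; it varies. A spoon pot (about 95 mm high with its spoons) stands at the end of the row opposite the bell.
- mark_b: One of four equal round cork discs, 72 mm diameter and 2 mm thick, fixed in a straight row, 95 mm apart, on a fixed dark wooden board (540 x 100 x 12 mm, place and turn vary). Origin: centre of the disc's underside, 12 mm above the counter, so its top lies 14 mm above the counter. The letters do not tell the order along the row; it varies. A spoon pot (about 95 mm high with its spoons) stands at the end of the row opposite the bell.
- mark_c: One of four equal round cork discs, 72 mm diameter and 2 mm thick, fixed in a straight row, 95 mm apart, on a fixed dark wooden board (540 x 100 x 12 mm, place and turn vary). Origin: centre of the disc's underside, 12 mm above the counter, so its top lies 14 mm above the counter. The letters do not tell the order along the row; it varies. A spoon pot (about 95 mm high with its spoons) stands at the end of the row opposite the bell.
- mark_d: One of four equal round cork discs, 72 mm diameter and 2 mm thick, fixed in a straight row, 95 mm apart, on a fixed dark wooden board (540 x 100 x 12 mm, place and turn vary). Origin: centre of the disc's underside, 12 mm above the counter, so its top lies 14 mm above the counter. The letters do not tell the order along the row; it varies. A spoon pot (about 95 mm high with its spoons) stands at the end of the row opposite the bell.
- bell: Brass counter bell, fixed on the board in line with the discs at one end of the row (which end varies), 56 mm diameter, 43 mm high, its centre about 92 mm from the nearest disc's centre. Origin: centre of its underside, on the board's top.
- demitasse_center (a point): Centre (half-way up) of a small loose white cup without handle, 60 mm across the rim, 55 mm high, standing on the counter among the canisters.
Not all that is in view belongs to the job. Leave any orange look-alike of the part that bears canister_tan_center alone. Leave any green or red look-alike of the part that bears canister_cream_center alone.

How it is judged:
At the end, for the whole second after the job is handed in: Counting from the bell, the cream, tan, brown and near-black canisters stand on the first, second, third and fourth disc, each within 12 mm of its disc's centre, upright (within 0.1 rad), on the disc, released and at rest ((horizontal distance between canister_cream_center and mark_a below 0.012 m or horizontal distance between canister_cream_center and mark_b below 0.012 m or horizontal distance between canister_cream_center and mark_c below 0.012 m or horizontal distance between canister_cream_center and mark_d below 0.012 m) and horizontal distance between canister_cream_center and bell between 0.0625 and 0.1225 m and angle between each of canister_cream_center, canister_tan_center, canister_brown_center, canister_black_center's own z axis and vertical below 0.1 rad and height (world z) of canister_cream_center between 0.043 and 0.055 m and linear speed of each of canister_cream, canister_tan, canister_brown, canister_black below 0.02 m/s and contact force between each of canister_cream, canister_tan, canister_brown, canister_black and the fingers below 0.1 N and (horizontal distance between canister_tan_center and mark_a below 0.012 m or horizontal distance between canister_tan_center and mark_b below 0.012 m or horizontal distance between canister_tan_center and mark_c below 0.012 m or horizontal distance between canister_tan_center and mark_d below 0.012 m) and horizontal distance between canister_tan_center and bell between 0.1575 and 0.2175 m and height (world z) of canister_tan_center between 0.043 and 0.055 m and (horizontal distance between canister_brown_center and mark_a below 0.012 m or horizontal distance between canister_brown_center and mark_b below 0.012 m or horizontal distance between canister_brown_center and mark_c below 0.012 m or horizontal distance between canister_brown_center and mark_d below 0.012 m) and horizontal distance between canister_brown_center and bell between 0.2525 and 0.3125 m and height (world z) of canister_brown_center between 0.043 and 0.055 m and (horizontal distance between canister_black_center and mark_a below 0.012 m or horizontal distance between canister_black_center and mark_b below 0.012 m or horizontal distance between canister_black_center and mark_c below 0.012 m or horizontal distance between canister_black_center and mark_d below 0.012 m) and horizontal distance between canister_black_center and bell between 0.3475 and 0.4075 m and height (world z) of canister_black_center between 0.043 and 0.055 m); the robot touches nothing.
It fails at once if a canister tips over (more than 40 degrees) (angle between any of canister_cream_center, canister_tan_center, canister_brown_center, canister_black_center's own z axis and vertical above 0.7 rad).
It fails at once if a canister is rammed onto a disc (over 60 N) (contact force between any of canister_cream, canister_tan, canister_brown, canister_black and mark_a above 60 N or contact force between any of canister_cream, canister_tan, canister_brown, canister_black and mark_b above 60 N or contact force between any of canister_cream, canister_tan, canister_brown, canister_black and mark_c above 60 N or contact force between any of canister_cream, canister_tan, canister_brown, canister_black and mark_d above 60 N).
It fails at once if a canister is dropped: out of the fingers more than 20 mm above a disc ((height (world z) of canister_cream_center above 0.07 m and contact force between canister_cream and the fingers below 0.05 N) or (height (world z) of canister_tan_center above 0.07 m and contact force between canister_tan and the fingers below 0.05 N) or (height (world z) of canister_brown_center above 0.07 m and contact force between canister_brown and the fingers below 0.05 N) or (height (world z) of canister_black_center above 0.07 m and contact force between canister_black and the fingers below 0.05 N)).
It fails at once if the small white cup is moved more than 20 mm (distance of demitasse_center from where it was at the start of the episode above 0.02 m).
It also fails if it takes over 96 s, if anything falls off the work surface, if the arm or the gripper's body presses on something with over 40 N, if the wrist force passes 120 N, or if a joint passes its speed limit or range.

## Working session

There is one attempt and no reset: what is moved stays moved. The work goes in short steps, Python scripts to look and compute and a tool call to move; the robot and the scene stay as the last step left them, time stands still between calls to the robot, and variables do not carry over. Pictures are saved under pics/ and viewed, about 12 in all and at most 16, crops included, and the job is handed in when it is done.

Besides the shell and the picture viewer there is one more tool, called after ">>>" as name(argument=value, ...), one argument or row to a line, values as JSON. jog_arm: Moves the arm, as the interface text tells. Its arguments: {"type":"object","properties":{"series":{"type":"array"},"force":{"type":"number"}},"required":["series"]}

```bash
mkdir -p pics
cat > h.py <<'E'
import numpy as np, cv2
from rig import manip
def cal(n):
    c=manip.calibration(n); K=np.array([[c['fx'],0,c['cx']],[0,c['fy'],c['cy']],[0,0,1.]])
    return K,np.array(c['distortion'],float),np.array(c['R']),np.array(c['t'])
def at_z(n,uv,z):
    "pixel ray meets the plane at height z"
    K,d,R,t=cal(n); p=cv2.undistortPoints(np.array([[uv]],float),K,d)[0,0]
    r=R.T@np.array([p[0],p[1],1]); o=-R.T@t
    return o+r*(z-o[2])/r[2]
def cloud(n,dep):
    "world xyz for each pixel"
    K,d,R,t=cal(n); h,w=dep.shape
    g=np.stack(np.meshgrid(np.arange(w),np.arange(h)),-1).reshape(-1,1,2).astype(float)
    p=cv2.undistortPoints(g,K,d)[:,0]
    c=np.c_[p,np.ones(len(p))]*dep.reshape(-1,1)
    return ((c-t)@R).reshape(h,w,3)
E
python3 - <<'E'
from h import *
s=manip.read_state(); print({k:np.round(v,3) for k,v in s.items()}, manip.tip_extent)
for n in ['top','side']:
    im,d=manip.capture(n); cv2.imwrite(f'pics/{n}0.png',im); np.save(f'{n}0.npy',d)
    K,_,R,t=cal(n); print(n,np.round(-R.T@t,3),np.round(R[2],2))
    for l,z in [('canister_cream_center',.035),('canister_tan_center',.035),('canister_brown_center',.035),('canister_black_center',.035),('mark_a',.012),('bell',.012),('demitasse_center',.0275)]:
        for q in manip.pinpoint(l,n):
            if q['score']>.2: print(n,l,round(q['score'],2),np.round(q['xy']),np.round(at_z(n,q['xy'],z)[:2],3))
E
```

```text
{'clock': np.float64(0.0), 'qpos': array([-1.22 ,  0.32 ,  1.566, -0.   ,  1.257, -0.02 ]), 'dq': array([-0.001,  0.001, -0.   , -0.   ,  0.   , -0.   ]), 'tau': array([-1.0000e-03, -4.1246e+01, -2.3197e+01,  7.2000e-02,  4.6000e-02,
       -0.0000e+00]), 'tool_pos': array([ 0.208, -0.535,  0.235]), 'orientation': array([ 0.933,  1.364, -0.931]), 'ft_force': array([ 0.388, -0.114,  0.101]), 'moment': array([ 0.014, -0.028,  0.035]), 'gripper_width': np.float64(0.091)} 0.022
top [0.347 0.014 1.245] [ 0.16  0.01 -0.99]
top canister_cream_center 0.9 [421. 204.] [ 0.566 -0.333]
top canister_cream_center 0.73 [354. 280.] [ 0.368 -0.153]
top canister_cream_center 0.61 [354. 236.] [ 0.48  -0.156]
top canister_tan_center 0.73 [184. 241.] [0.469 0.286]
top canister_tan_center 0.69 [164. 280.] [0.368 0.334]
top canister_tan_center 0.65 [144. 226.] [0.508 0.392]
top canister_tan_center 0.35 [295. 248.] [ 0.449 -0.004]
top canister_brown_center 0.8 [245. 240.] [0.471 0.127]
top canister_black_center 0.6 [410. 248.] [ 0.451 -0.298]
top mark_a 0.93 [341. 189.] [ 0.609 -0.126]
top mark_a 0.9 [309. 
[... 277 characters left out ...]
289. 125.] [ 0.543 -0.331]
side canister_cream_center 0.79 [306. 165.] [ 0.472 -0.146]
side canister_cream_center 0.78 [345. 166.] [ 0.364 -0.156]
side canister_tan_center 0.97 [291. 284.] [0.461 0.276]
side canister_tan_center 0.97 [265. 326.] [0.5   0.395]
side canister_tan_center 0.65 [328. 306.] [0.373 0.327]
side canister_brown_center 0.9 [293. 236.] [0.475 0.129]
side canister_black_center 0.75 [319. 135.] [ 0.447 -0.29 ]
side mark_a 0.94 [251. 189.] [ 0.611 -0.052]
side mark_a 0.76 [231. 244.] [0.625 0.155]
side mark_a 0.6 [256. 170.] [ 0.611 -0.131]
side bell 0.84 [221. 271.] [0.631 0.243]
side bell 0.57 [227. 244.] [0.633 0.157]
side demitasse_center 0.68 [313. 199.] [ 0.439 -0.014]
```

Run:
```python
import cv2
cv2.imwrite('pics/top0c.png',cv2.resize(cv2.imread('pics/top0.png')[140:330,90:480],(800,390),interpolation=cv2.INTER_CUBIC))
```

```text
(no output)
```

View pics/top0c.png

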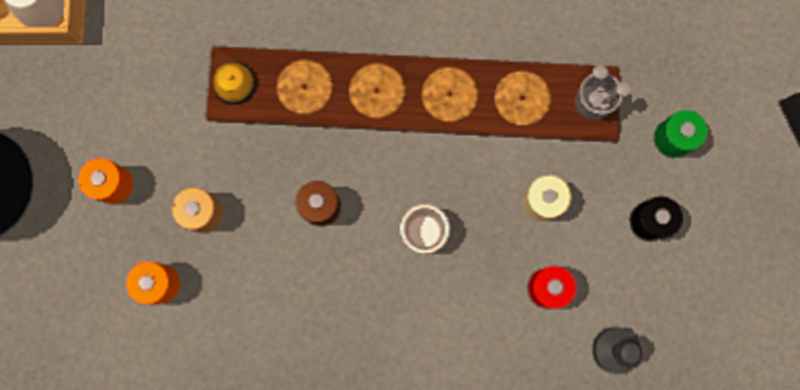

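View pics/side0.png

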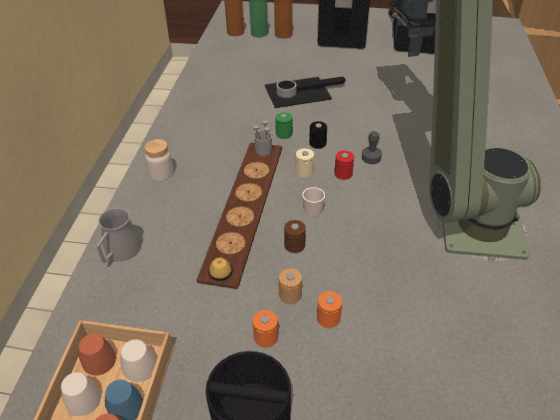

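The views agree. Bell is at the +y end (top px 204,181) and the pot at the −y end. The cream is at top px (354,236), tan (184,241), brown (245,240) and black (410,248). The cup is at (297,249). Orange, red and green are decoys. I'll refine the positions with depth and segmentation.

```bash
cat > loc.py <<'E'
from h import *
def canister(n,im,P,guess,zlo=.05,zhi=.085,r=.045):
    "centre of the points on the lid, by min enclosing circle of the lid's points"
    m=(P[...,2]>zlo)&(P[...,2]<zhi)&(np.hypot(P[...,0]-guess[0],P[...,1]-guess[1])<r)
    q=P[m][:,:2].astype(np.float32); c,R=cv2.minEnclosingCircle(q)
    return np.round(c,4),round(R,4),len(q),np.round(np.median(P[m][:,2]),4),np.round((q.min(0)+q.max(0))/2,4)
E
python3 - <<'E'
from loc import *
G=dict(cream=(.478,-.152),tan=(.466,.282),brown=(.473,.128),black=(.449,-.294),red=(.367,-.154))
for n in ['top','side']:
    im=cv2.imread(f'pics/{n}0.png'); P=cloud(n,np.load(f'{n}0.npy'))
    for k,g in G.items(): print(n,k,*canister(n,im,P,g))
    print('cup',*canister(n,im,P,(.448,-.01),.045,.07))
    print('bell',*canister(n,im,P,(.633,.243),.03,.07))
    # cork
    hsv=cv2.cvtColor(im,cv2.COLOR_BGR2HSV)
    near=(P[...,0]>.54)&(P[...,0]<.7)&(P[...,1]>-.2)&(P[...,1]<.2)&(P[...,2]<.03)
    m=(near&(hsv[...,2]>125)&(hsv[...,1]>100)).astype(np.uint8)
    m=cv2.morphologyEx(m,cv2.MORPH_CLOSE,np.ones((5,5)))
    N,L,S,C=cv2.connectedComponentsWithStats(m)
    for i in range(1,N):
        if S[i,4]>150:
            cs,_=cv2.findContours((L==i).astype(np.uint8),0,1); e=cv2.fitEllipse(cs[0])
            print(n,'cork',S[i],np.round(e[0],1),np.round(at_z(n,e[0],.014),4), 'depth z',np.round(np.median(P[L==i][:,2]),4))
E
```

```text
top cream [ 0.4798 -0.1584] 0.0262 343 0.0675 [ 0.4787 -0.1583]
top tan [0.464  0.2777] 0.0263 347 0.0674 [0.4633 0.2777]
top brown [0.4729 0.1272] 0.0259 340 0.0675 [0.4727 0.1266]
top black [ 0.4536 -0.2968] 0.0264 358 0.0671 [ 0.4535 -0.2962]
top red [ 0.3692 -0.163 ] 0.0261 356 0.0675 [ 0.3684 -0.1631]
cup [ 0.4404 -0.0061] 0.0298 142 0.0548 [ 0.441  -0.0065]
bell [0.633  0.2419] 0.0246 241 0.0426 [0.6337 0.2404]
top cork [225 169  27  27 574] [237.8 181.9] [0.6292 0.1504 0.014 ] depth z 0.015
top cork [260 171  28  27 576] [273.1 183.7] [0.6242 0.0553 0.014 ] depth z 0.0152
top cork [295 172  28  27 575] [308.8 185.4] [ 0.6197 -0.0401  0.014 ] depth z 0.0152
top cork [331 174  28  27 578] [344.1 187.2] [ 0.6149 -0.1347  0.014 ] depth z 0.0152
side cream [ 0.4801 -0.1551] 0.0313 238 0.0641 [ 0.4773 -0.1551]
side tan [0.4611 0.2831] 0.0266 431 0.0644 [0.4619 0.2833]
side brown [0.4692 0.129 ] 0.0281 350 0.0644 [0.4705 0.1291]
side black [ 0.4558 -0.2931] 0.0304 205 0.0643 [ 0.4521 -0.2931]
side red [ 0.3682 -0.1607] 0.0301 242 0.0642 [ 0.3667 -0.1598]
cup [ 0.4377 -0.0031] 0.0315 169 0.0509 [ 0.4388 -0.0032]
bell [0.6297 0.2469] 0.0252 269 0.0399 [0.6313 0.2477]
side cork [241 162  29  17 343] [255.5 169.5] [ 0.6133 -0.1319  0.014 ] depth z 0.0128
side cork [230 183  32  19 390] [247.5 191.7] [ 0.6183 -0.0365  0.014 ] depth z 0.0128
side cork [221 206  33  21 444] [239.  215.9] [0.6229 0.0583 0.014 ] depth z 0.0126
side cork [216 232  29  27 522] [229.5 243.5] [0.6274 0.1561 0.014 ] depth z 0.0126
```

Run:
```python
from h import *
from scipy.spatial.transform import Rotation as Ro
s=manip.read_state(); R=Ro.from_rotvec(s['orientation']).as_matrix(); print(R.round(3))
z=R[:,2]; a=np.degrees(np.arctan2(z[1],z[0])); print(a, 'turn to +x',-a,'to -x',180-a, -180-a)
```

```text
[[ 0.     0.932  0.362]
 [-0.     0.362 -0.932]
 [-1.     0.     0.   ]]
-68.75665340118509 turn to +x 68.75665340118509 to -x 248.75665340118508 -111.24334659881491
```

>>> jog_arm(
  series=[
    {"dx":0.9,"dy":0.9,"dz":0,"ax":0,"ay":0,"az":0.0233,"grip":-1},
    {"dx":0.9,"dy":0.9,"dz":0,"ax":0,"ay":0,"az":0.0233,"grip":-1},
    {"dx":0.9,"dy":0.9,"dz":0,"ax":0,"ay":0,"az":0.0233,"grip":-1},
    {"dx":0.9,"dy":0.9,"dz":0,"ax":0,"ay":0,"az":0.0233,"grip":-1},
    {"dx":0.9,"dy":0.9,"dz":0,"ax":0,"ay":0,"az":0.0233,"grip":-1},
    {"dx":0.9,"dy":0.9,"dz":0,"ax":0,"ay":0,"az":0.0233,"grip":-1},
    {"dx":0.9,"dy":0.9,"dz":0,"ax":0,"ay":0,"az":0.0233,"grip":-1},
    {"dx":0.9,"dy":0.9,"dz":0,"ax":0,"ay":0,"az":0.0233,"grip":-1},
  ],
  force=25,
)

```text
clock: 1.6
tool_pos: [0.3892, -0.3549, 0.2361]
orientation: [0.018, 1.57, -0.018]
ft_force: [0.2, -0.6, -0.2]
gripper_width: 0.091
```

>>> jog_arm(
  series=[
    {"dx":0.64,"dy":0.6,"dz":-0.8,"az":0.0036,"grip":-1},
    {"dx":0.64,"dy":0.6,"dz":-0.8,"grip":-1},
    {"dx":0.64,"dy":0.6,"dz":-0.8,"grip":-1},
    {"dx":0.64,"dy":0.6,"dz":-0.8,"grip":-1},
    {"dx":0,"dy":0,"dz":0,"grip":-1},
  ],
)

```text
$.series[0]: bad value
```

>>> jog_arm(
  series=[
    {"dx":0.64,"dy":0.6,"dz":-0.8,"ax":0,"ay":0,"az":0.0036,"grip":-1},
    {"dx":0.64,"dy":0.6,"dz":-0.8,"ax":0,"ay":0,"az":0,"grip":-1},
    {"dx":0.64,"dy":0.6,"dz":-0.8,"ax":0,"ay":0,"az":0,"grip":-1},
    {"dx":0.64,"dy":0.6,"dz":-0.8,"ax":0,"ay":0,"az":0,"grip":-1},
    {"dx":0,"dy":0,"dz":0,"ax":0,"ay":0,"az":0,"grip":-1},
  ],
)

```text
clock: 2.1
tool_pos: [0.4523, -0.2936, 0.1535]
orientation: [0.006, 1.575, -0.0]
ft_force: [-0.4, -1.0, 0.5]
gripper_width: 0.0911
```

Run:
```python
from h import *
a,_=manip.capture('top'); b,_=manip.capture('side')
K,d,R,t=cal('side')
f=lambda i,x,y:cv2.resize(i[y:y+110,x:x+140],(400,314),interpolation=cv2.INTER_CUBIC)
cv2.imwrite('pics/look1.png',np.hstack([f(a,340,180),f(b,250,70)]))
```

```text
(no output)
```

View pics/look1.png

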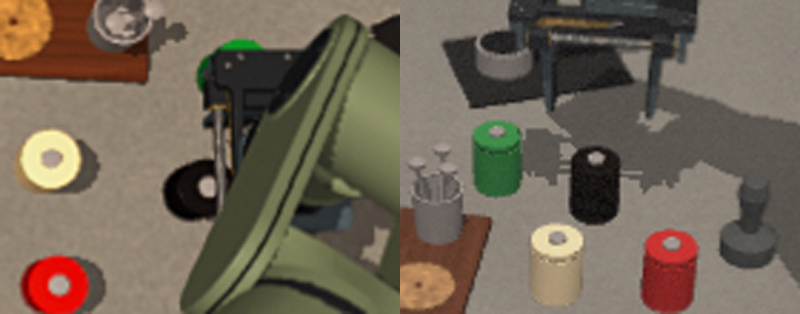

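The side crop shows the fingers at crop x≈550 and 650, straddling the black canister at ≈597. Nothing is in the way below, so I'll go down and grip.

>>> jog_arm(
  series=[
    {"dx":0,"dy":-0.05,"dz":-1,"ax":0,"ay":0,"az":0,"grip":-1},
    {"dx":0,"dy":0,"dz":-1,"ax":0,"ay":0,"az":0,"grip":-1},
    {"dx":0,"dy":0,"dz":-1,"ax":0,"ay":0,"az":0,"grip":-1},
    {"dx":0,"dy":0,"dz":-0.8,"ax":0,"ay":0,"az":0,"grip":-1},
    {"dx":0,"dy":0,"dz":-0.4,"ax":0,"ay":0,"az":0,"grip":-1},
    {"dx":0,"dy":0,"dz":0,"ax":0,"ay":0,"az":0,"grip":1},
    {"dx":0,"dy":0,"dz":0,"ax":0,"ay":0,"az":0,"grip":1},
    {"dx":0,"dy":0,"dz":0,"ax":0,"ay":0,"az":0,"grip":1},
  ],
  force=25,
)

```text
clock: 3.0
tool_pos: [0.4531, -0.298, 0.0523]
orientation: [0.004, 1.568, -0.006]
ft_force: [0.2, -0.5, -0.2]
gripper_width: 0.0699
```

>>> jog_arm(
  series=[
    {"dx":0,"dy":0,"dz":0,"ax":0,"ay":0,"az":0,"grip":1},
    {"dx":0,"dy":0,"dz":0,"ax":0,"ay":0,"az":0,"grip":1},
  ],
)

```text
clock: 3.2
tool_pos: [0.4531, -0.2975, 0.0518]
orientation: [0.004, 1.569, -0.006]
ft_force: [2.0, 0.7, 1.5]
gripper_width: 0.0542
```

>>> jog_arm(
  series=[
    {"dx":0,"dy":0,"dz":0,"ax":0,"ay":0,"az":0,"grip":1},
    {"dx":0,"dy":0,"dz":0,"ax":0,"ay":0,"az":0,"grip":1},
    {"dx":0,"dy":0,"dz":0.4,"ax":0,"ay":0,"az":0,"grip":1},
    {"dx":0,"dy":0,"dz":0.8,"ax":0,"ay":0,"az":0,"grip":1},
    {"dx":0,"dy":0,"dz":1,"ax":0,"ay":0,"az":0,"grip":1},
    {"dx":0,"dy":0,"dz":1,"ax":0,"ay":0,"az":0,"grip":1},
    {"dx":0,"dy":0,"dz":1,"ax":0,"ay":0,"az":0,"grip":1},
    {"dx":0,"dy":0,"dz":0,"ax":0,"ay":0,"az":0,"grip":1},
  ],
)

```text
clock: 4.0
tool_pos: [0.4534, -0.2981, 0.1591]
orientation: [0.002, 1.566, -0.007]
ft_force: [0.9, 0.7, -2.1]
gripper_width: 0.0515
```

>>> jog_arm(
  series=[
    {"dx":0.4,"dy":0.4,"dz":0,"ax":0,"ay":0,"az":0,"grip":1},
    {"dx":0.9,"dy":0.9,"dz":0,"ax":0,"ay":0,"az":0,"grip":1},
    {"dx":0.9,"dy":0.95,"dz":0,"ax":0,"ay":0,"az":0,"grip":1},
    {"dx":0.9,"dy":0.95,"dz":0,"ax":0,"ay":0,"az":0,"grip":1},
    {"dx":0.9,"dy":0.95,"dz":0,"ax":0,"ay":0,"az":0,"grip":1},
    {"dx":0.9,"dy":0.95,"dz":0,"ax":0,"ay":0,"az":0,"grip":1},
    {"dx":0.9,"dy":0.9,"dz":0,"ax":0,"ay":0,"az":0,"grip":1},
    {"dx":0.6,"dy":0.6,"dz":0,"ax":0,"ay":0,"az":0,"grip":1},
  ],
)

```text
clock: 4.8
tool_pos: [0.6128, -0.1294, 0.1536]
orientation: [0.005, 1.574, -0.002]
ft_force: [0.3, -0.7, -2.0]
gripper_width: 0.0518
```

```bash
cat > chk.py <<'E'
import sys
from h import *
l,z=sys.argv[1],float(sys.argv[2])
for n in ['side','top']:
    manip.capture(n)
    for q in manip.pinpoint(f'canister_{l}_center',n)[:3]: print(n,round(q['score'],2),np.round(q['xy']),np.round(at_z(n,q['xy'],z),4))
print(manip.read_state()['tool_pos'].round(4))
E
python3 chk.py black .137
```

```text
side 0.84 [254. 133.] [ 0.6134 -0.1384  0.137 ]
[ 0.6115 -0.1318  0.1546]
```

>>> jog_arm(
  series=[
    {"dx":0.06,"dy":0,"dz":-0.6,"ax":0,"ay":0,"az":0,"grip":1},
    {"dx":0,"dy":0,"dz":-0.9,"ax":0,"ay":0,"az":0,"grip":1},
    {"dx":0,"dy":0,"dz":-0.8,"ax":0,"ay":0,"az":0,"grip":1},
    {"dx":0,"dy":0,"dz":-0.5,"ax":0,"ay":0,"az":0,"grip":1},
    {"dx":0,"dy":0,"dz":-0.3,"ax":0,"ay":0,"az":0,"grip":1},
    {"dx":0,"dy":0,"dz":0,"ax":0,"ay":0,"az":0,"grip":1},
  ],
)

```text
clock: 5.6
tool_pos: [0.613, -0.1326, 0.0776]
orientation: [0.006, 1.573, -0.005]
ft_force: [0.6, 0.4, -2.2]
gripper_width: 0.0516
```

```bash
python3 chk.py black .058
python3 - <<'E'
from h import *
a,_=manip.capture('side')
cv2.imwrite('pics/look2.png',cv2.resize(a[120:200,200:310],(660,480),interpolation=cv2.INTER_CUBIC))
E
```

```text
side 0.81 [257. 159.] [ 0.6066 -0.1254  0.058 ]
[ 0.6145 -0.1324  0.0796]
```

View pics/look2.png

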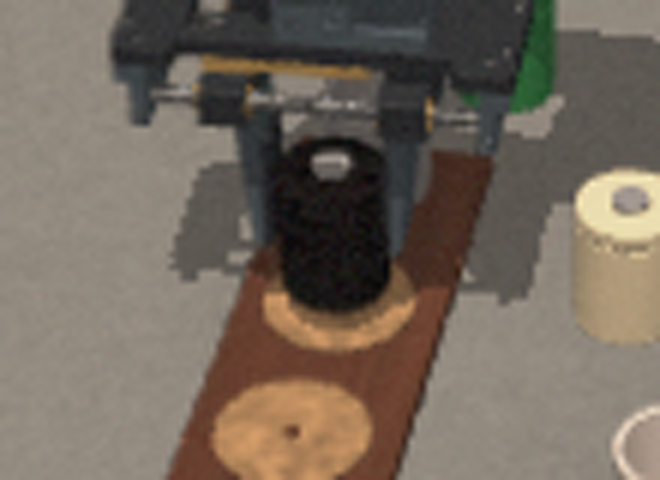

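The canister hangs about 12 mm over the fourth disc, nearly centred (crop canister x≈335, disc x≈339). It's about 2 mm too far toward −y, so I'll lower slowly with +2 mm y.

>>> jog_arm(
  series=[
    {"dx":0,"dy":0.08,"dz":-0.2,"ax":0,"ay":0,"az":0,"grip":1},
    {"dx":0,"dy":0,"dz":-0.1,"ax":0,"ay":0,"az":0,"grip":1},
    {"dx":0,"dy":0,"dz":-0.08,"ax":0,"ay":0,"az":0,"grip":1},
    {"dx":0,"dy":0,"dz":-0.06,"ax":0,"ay":0,"az":0,"grip":1},
    {"dx":0,"dy":0,"dz":0,"ax":0,"ay":0,"az":0,"grip":1},
  ],
)

```text
clock: 6.35
tool_pos: [0.6137, -0.1301, 0.0671]
orientation: [0.005, 1.571, -0.005]
ft_force: [-0.3, -0.7, -2.1]
gripper_width: 0.052
```

>>> jog_arm(
  series=[
    {"dx":0,"dy":0,"dz":-0.04,"ax":0,"ay":0,"az":0,"grip":1},
    {"dx":0,"dy":0,"dz":-0.04,"ax":0,"ay":0,"az":0,"grip":1},
    {"dx":0,"dy":0,"dz":0,"ax":0,"ay":0,"az":0,"grip":1},
  ],
)

```text
clock: 6.65
tool_pos: [0.614, -0.1302, 0.0658]
orientation: [0.005, 1.57, -0.005]
ft_force: [-0.7, 0.9, -0.2]
gripper_width: 0.0513
```

>>> jog_arm(
  series=[
    {"dx":0,"dy":0,"dz":-0.02,"ax":0,"ay":0,"az":0,"grip":1},
    {"dx":0,"dy":0,"dz":0,"ax":0,"ay":0,"az":0,"grip":-1},
    {"dx":0,"dy":0,"dz":0,"ax":0,"ay":0,"az":0,"grip":-1},
    {"dx":0,"dy":0,"dz":0,"ax":0,"ay":0,"az":0,"grip":-1},
    {"dx":0,"dy":0,"dz":0,"ax":0,"ay":0,"az":0,"grip":-1},
    {"dx":0,"dy":0,"dz":0,"ax":0,"ay":0,"az":0,"grip":-1},
    {"dx":0,"dy":0,"dz":0,"ax":0,"ay":0,"az":0,"grip":-1},
  ],
)

```text
clock: 7.35
tool_pos: [0.6139, -0.1302, 0.0649]
orientation: [0.005, 1.571, -0.005]
ft_force: [-0.2, -0.8, 0.4]
gripper_width: 0.0911
```

>>> jog_arm(
  series=[
    {"dx":0,"dy":0,"dz":0.4,"ax":0,"ay":0,"az":0,"grip":-1},
    {"dx":0,"dy":0,"dz":1,"ax":0,"ay":0,"az":0,"grip":-1},
    {"dx":0,"dy":0,"dz":1,"ax":0,"ay":0,"az":0,"grip":-1},
    {"dx":0,"dy":0,"dz":1,"ax":0,"ay":0,"az":0,"grip":-1},
    {"dx":-0.9,"dy":-0.2,"dz":0,"ax":0,"ay":0,"az":0,"grip":-1},
    {"dx":-0.9,"dy":-0.2,"dz":0,"ax":0,"ay":0,"az":0,"grip":-1},
    {"dx":-0.9,"dy":-0.2,"dz":0,"ax":0,"ay":0,"az":0,"grip":-1},
    {"dx":-0.9,"dy":-0.2,"dz":0,"ax":0,"ay":0,"az":0,"grip":-1},
  ],
)

```text
clock: 8.15
tool_pos: [0.5231, -0.1503, 0.1509]
orientation: [0.004, 1.57, -0.005]
ft_force: [0.9, 0.4, 0.3]
gripper_width: 0.0912
```

>>> jog_arm(
  series=[
    {"dx":-0.9,"dy":-0.2,"dz":0,"ax":0,"ay":0,"az":0,"grip":-1},
    {"dx":-0.9,"dy":-0.1,"dz":0,"ax":0,"ay":0,"az":0,"grip":-1},
    {"dx":0,"dy":0,"dz":0,"ax":0,"ay":0,"az":0,"grip":-1},
    {"dx":0,"dy":0,"dz":0,"ax":0,"ay":0,"az":0,"grip":-1},
  ],
)

```text
clock: 8.55
tool_pos: [0.4796, -0.1579, 0.1509]
orientation: [0.005, 1.568, -0.006]
ft_force: [-0.1, -0.1, -0.3]
gripper_width: 0.0914
```

Run:
```python
from loc import *
for n in ['top','side']:
    im,d=manip.capture(n); P=cloud(n,d)
    try: print(n,*canister(n,im,P,(.614,-.132),.065,.1))
    except Exception as e: print(n,e)
    for q in manip.pinpoint('canister_black_center',n): print(n,round(q['score'],2),np.round(at_z(n,q['xy'],.049),4))
print(manip.read_state()['tool_pos'].round(4))
```

```text
top [ 0.6131 -0.1283] 0.0264 318 0.0814 [ 0.6123 -0.1278]
top 0.58 [ 0.6086 -0.1281  0.049 ]
side [ 0.6111 -0.1264] 0.0302 245 0.0783 [ 0.6104 -0.1263]
side 0.65 [ 0.6168 -0.1216  0.049 ]
[ 0.48   -0.1577  0.1501]
```

>>> jog_arm(
  series=[
    {"dx":0,"dy":0,"dz":-1,"ax":0,"ay":0,"az":0,"grip":-1},
    {"dx":0,"dy":0,"dz":-1,"ax":0,"ay":0,"az":0,"grip":-1},
    {"dx":0,"dy":0,"dz":-1,"ax":0,"ay":0,"az":0,"grip":-1},
    {"dx":0,"dy":0,"dz":-0.6,"ax":0,"ay":0,"az":0,"grip":-1},
    {"dx":0,"dy":0,"dz":-0.4,"ax":0,"ay":0,"az":0,"grip":-1},
    {"dx":0,"dy":0,"dz":0,"ax":0,"ay":0,"az":0,"grip":1},
    {"dx":0,"dy":0,"dz":0,"ax":0,"ay":0,"az":0,"grip":1},
    {"dx":0,"dy":0,"dz":0,"ax":0,"ay":0,"az":0,"grip":1},
  ],
)

```text
clock: 9.55
tool_pos: [0.4797, -0.1579, 0.0508]
orientation: [0.004, 1.569, -0.005]
ft_force: [0.5, 0.2, 0.1]
gripper_width: 0.0701
```

>>> jog_arm(
  series=[
    {"dx":0,"dy":0,"dz":0,"ax":0,"ay":0,"az":0,"grip":1},
    {"dx":0,"dy":0,"dz":0,"ax":0,"ay":0,"az":0,"grip":1},
    {"dx":0,"dy":0,"dz":0,"ax":0,"ay":0,"az":0,"grip":1},
    {"dx":0,"dy":0,"dz":0,"ax":0,"ay":0,"az":0,"grip":1},
  ],
)

```text
clock: 9.95
tool_pos: [0.4796, -0.1579, 0.0506]
orientation: [0.004, 1.569, -0.005]
ft_force: [1.2, 0.4, 4.1]
gripper_width: 0.0516
```

>>> jog_arm(
  series=[
    {"dx":0,"dy":0,"dz":0.4,"ax":0,"ay":0,"az":0,"grip":1},
    {"dx":0,"dy":0,"dz":1,"ax":0,"ay":0,"az":0,"grip":1},
    {"dx":0,"dy":0,"dz":1,"ax":0,"ay":0,"az":0,"grip":1},
    {"dx":0,"dy":0,"dz":1,"ax":0,"ay":0,"az":0,"grip":1},
    {"dx":0,"dy":0,"dz":1,"ax":0,"ay":0,"az":0,"grip":1},
    {"dx":0.2,"dy":0.5,"dz":0,"ax":0,"ay":0,"az":0,"grip":1},
    {"dx":0.5,"dy":1,"dz":0,"ax":0,"ay":0,"az":0,"grip":1},
    {"dx":0.5,"dy":1,"dz":0,"ax":0,"ay":0,"az":0,"grip":1},
  ],
)

```text
clock: 10.75
tool_pos: [0.5081, -0.0939, 0.159]
orientation: [0.007, 1.573, -0.005]
ft_force: [0.2, -0.2, -3.3]
gripper_width: 0.0516
```

>>> jog_arm(
  series=[
    {"dx":0.5,"dy":1,"dz":0,"ax":0,"ay":0,"az":0,"grip":1},
    {"dx":0.5,"dy":1,"dz":0,"ax":0,"ay":0,"az":0,"grip":1},
    {"dx":0.5,"dy":1,"dz":0,"ax":0,"ay":0,"az":0,"grip":1},
    {"dx":0.5,"dy":1,"dz":0,"ax":0,"ay":0,"az":0,"grip":1},
    {"dx":0.5,"dy":1,"dz":0,"ax":0,"ay":0,"az":0,"grip":1},
    {"dx":0.5,"dy":1,"dz":0,"ax":0,"ay":0,"az":0,"grip":1},
    {"dx":0.5,"dy":1,"dz":0,"ax":0,"ay":0,"az":0,"grip":1},
    {"dx":0.5,"dy":1,"dz":0,"ax":0,"ay":0,"az":0,"grip":1},
  ],
)

```text
clock: 11.55
tool_pos: [0.6079, 0.1066, 0.1581]
orientation: [0.004, 1.575, -0.005]
ft_force: [1.0, 0.0, -1.6]
gripper_width: 0.0514
```

>>> jog_arm(
  series=[
    {"dx":0.5,"dy":1,"dz":0,"ax":0,"ay":0,"az":0,"grip":1},
    {"dx":0.2,"dy":0.7,"dz":0,"ax":0,"ay":0,"az":0,"grip":1},
    {"dx":0,"dy":0.2,"dz":0,"ax":0,"ay":0,"az":0,"grip":1},
    {"dx":0,"dy":0,"dz":0,"ax":0,"ay":0,"az":0,"grip":1},
    {"dx":0,"dy":0,"dz":0,"ax":0,"ay":0,"az":0,"grip":1},
  ],
)

```text
clock: 12.05
tool_pos: [0.6255, 0.1514, 0.1596]
orientation: [0.004, 1.572, -0.006]
ft_force: [-0.8, -0.2, -3.2]
gripper_width: 0.0519
```

>>> jog_arm(
  series=[
    {"dx":0.1,"dy":0.06,"dz":-0.6,"ax":0,"ay":0,"az":0,"grip":1},
    {"dx":0,"dy":0,"dz":-1,"ax":0,"ay":0,"az":0,"grip":1},
    {"dx":0,"dy":0,"dz":-1,"ax":0,"ay":0,"az":0,"grip":1},
    {"dx":0,"dy":0,"dz":-0.6,"ax":0,"ay":0,"az":0,"grip":1},
    {"dx":0,"dy":0,"dz":-0.3,"ax":0,"ay":0,"az":0,"grip":1},
    {"dx":0,"dy":0,"dz":0,"ax":0,"ay":0,"az":0,"grip":1},
    {"dx":0,"dy":0,"dz":0,"ax":0,"ay":0,"az":0,"grip":1},
  ],
)

```text
clock: 12.75
tool_pos: [0.6293, 0.1535, 0.0729]
orientation: [0.005, 1.57, -0.005]
ft_force: [0.0, 0.3, -2.4]
gripper_width: 0.0512
```

Run:
```python
from loc import *
n='side'; im,d=manip.capture(n); P=cloud(n,d)
cv2.imwrite('pics/look3.png',cv2.resize(im[190:290,190:310],(600,500),interpolation=cv2.INTER_CUBIC))
q=manip.pinpoint('canister_cream_center',n)
for q in q: print(round(q['score'],2),np.round(at_z(n,q['xy'],.055),4))
print(manip.read_state()['tool_pos'].round(4))
```

```text
0.85 [0.6286 0.1481 0.055 ]
0.72 [ 0.5555 -0.3026  0.055 ]
0.66 [ 0.366  -0.1357  0.055 ]
[0.6296 0.1538 0.0736]
```

View pics/look3.png

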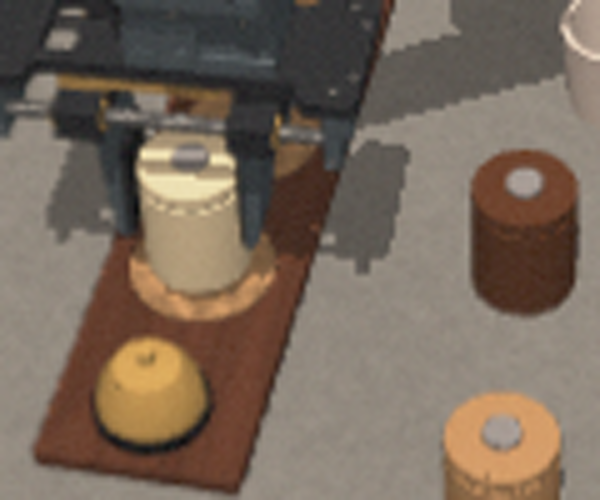

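The cream hangs about 8 mm over the first disc, centred (foot x≈199, disc x≈203, front margin about 10 mm). Lowering it now.

>>> jog_arm(
  series=[
    {"dx":0,"dy":0,"dz":-0.12,"ax":0,"ay":0,"az":0,"grip":1},
    {"dx":0,"dy":0,"dz":-0.08,"ax":0,"ay":0,"az":0,"grip":1},
    {"dx":0,"dy":0,"dz":-0.06,"ax":0,"ay":0,"az":0,"grip":1},
    {"dx":0,"dy":0,"dz":-0.04,"ax":0,"ay":0,"az":0,"grip":1},
    {"dx":0,"dy":0,"dz":0,"ax":0,"ay":0,"az":0,"grip":1},
    {"dx":0,"dy":0,"dz":0,"ax":0,"ay":0,"az":0,"grip":1},
  ],
)

```text
clock: 13.45
tool_pos: [0.6289, 0.1538, 0.0649]
orientation: [0.005, 1.571, -0.005]
ft_force: [0.3, 0.2, -2.3]
gripper_width: 0.0517
```

>>> jog_arm(
  series=[
    {"dx":0,"dy":0,"dz":-0.04,"ax":0,"ay":0,"az":0,"grip":1},
    {"dx":0,"dy":0,"dz":0,"ax":0,"ay":0,"az":0,"grip":1},
    {"dx":0,"dy":0,"dz":0,"ax":0,"ay":0,"az":0,"grip":1},
  ],
)

```text
clock: 13.75
tool_pos: [0.6291, 0.1539, 0.0646]
orientation: [0.005, 1.57, -0.005]
ft_force: [-1.2, -0.1, 2.6]
gripper_width: 0.0516
```

>>> jog_arm(
  series=[
    {"dx":0,"dy":0,"dz":0,"ax":0,"ay":0,"az":0,"grip":-1},
    {"dx":0,"dy":0,"dz":0,"ax":0,"ay":0,"az":0,"grip":-1},
    {"dx":0,"dy":0,"dz":0,"ax":0,"ay":0,"az":0,"grip":-1},
    {"dx":0,"dy":0,"dz":0,"ax":0,"ay":0,"az":0,"grip":-1},
    {"dx":0,"dy":0,"dz":0,"ax":0,"ay":0,"az":0,"grip":-1},
    {"dx":0,"dy":0,"dz":0,"ax":0,"ay":0,"az":0,"grip":-1},
    {"dx":0,"dy":0,"dz":0.4,"ax":0,"ay":0,"az":0,"grip":-1},
    {"dx":0,"dy":0,"dz":1,"ax":0,"ay":0,"az":0,"grip":-1},
  ],
)

```text
clock: 14.55
tool_pos: [0.6274, 0.1535, 0.0976]
orientation: [0.004, 1.576, -0.006]
ft_force: [-0.2, 0.3, -0.4]
gripper_width: 0.0914
```

>>> jog_arm(
  series=[
    {"dx":0,"dy":0,"dz":1,"ax":0,"ay":0,"az":0,"grip":-1},
    {"dx":0,"dy":0,"dz":1,"ax":0,"ay":0,"az":0,"grip":-1},
    {"dx":-0.9,"dy":0.7,"dz":0,"ax":0,"ay":0,"az":0,"grip":-1},
    {"dx":-0.9,"dy":0.7,"dz":0,"ax":0,"ay":0,"az":0,"grip":-1},
    {"dx":-0.9,"dy":0.7,"dz":0,"ax":0,"ay":0,"az":0,"grip":-1},
    {"dx":-0.9,"dy":0.7,"dz":0,"ax":0,"ay":0,"az":0,"grip":-1},
    {"dx":-0.9,"dy":0.7,"dz":0,"ax":0,"ay":0,"az":0,"grip":-1},
    {"dx":-0.9,"dy":0.7,"dz":0,"ax":0,"ay":0,"az":0,"grip":-1},
  ],
)

```text
clock: 15.35
tool_pos: [0.4931, 0.2595, 0.1499]
orientation: [0.005, 1.57, -0.005]
ft_force: [0.3, 0.0, 0.0]
gripper_width: 0.0911
```

>>> jog_arm(
  series=[
    {"dx":-0.9,"dy":0.6,"dz":0,"ax":0,"ay":0,"az":0,"grip":-1},
    {"dx":-0.3,"dy":0.2,"dz":0,"ax":0,"ay":0,"az":0,"grip":-1},
    {"dx":0,"dy":0,"dz":0,"ax":0,"ay":0,"az":0,"grip":-1},
    {"dx":0,"dy":0,"dz":0,"ax":0,"ay":0,"az":0,"grip":-1},
  ],
)

```text
clock: 15.75
tool_pos: [0.4648, 0.2787, 0.1494]
orientation: [0.005, 1.569, -0.005]
ft_force: [0.6, 0.4, 0.2]
gripper_width: 0.0911
```

Run:
```python
from loc import *
for n in ['top','side']:
    im,d=manip.capture(n); P=cloud(n,d)
    for g in [(.614,-.13),(.628,.153)]:
        try: print(n,*canister(n,im,P,g,.065,.1))
        except Exception as e: print(n,'none')
print(manip.read_state()['tool_pos'].round(4))
```

```text
top [ 0.6132 -0.1287] 0.0261 338 0.0813 [ 0.6128 -0.1277]
top [0.6285 0.1525] 0.0263 337 0.0815 [0.6279 0.153 ]
side [ 0.6123 -0.1264] 0.0289 231 0.0779 [ 0.6106 -0.1263]
side [0.6273 0.1532] 0.03 340 0.0783 [0.6268 0.1532]
[0.4649 0.2784 0.1492]
```

>>> jog_arm(
  series=[
    {"dx":-0.08,"dy":0.08,"dz":-1,"ax":0,"ay":0,"az":0,"grip":-1},
    {"dx":0,"dy":0,"dz":-1,"ax":0,"ay":0,"az":0,"grip":-1},
    {"dx":0,"dy":0,"dz":-1,"ax":0,"ay":0,"az":0,"grip":-1},
    {"dx":0,"dy":0,"dz":-0.6,"ax":0,"ay":0,"az":0,"grip":-1},
    {"dx":0,"dy":0,"dz":-0.35,"ax":0,"ay":0,"az":0,"grip":-1},
    {"dx":0,"dy":0,"dz":0,"ax":0,"ay":0,"az":0,"grip":1},
    {"dx":0,"dy":0,"dz":0,"ax":0,"ay":0,"az":0,"grip":1},
    {"dx":0,"dy":0,"dz":0,"ax":0,"ay":0,"az":0,"grip":1},
  ],
)

```text
clock: 16.65
tool_pos: [0.4627, 0.2811, 0.0512]
orientation: [0.006, 1.569, -0.004]
ft_force: [0.5, 0.2, 0.4]
gripper_width: 0.0703
```

>>> jog_arm(
  series=[
    {"dx":0,"dy":0,"dz":0,"ax":0,"ay":0,"az":0,"grip":1},
    {"dx":0,"dy":0,"dz":0,"ax":0,"ay":0,"az":0,"grip":1},
    {"dx":0,"dy":0,"dz":0,"ax":0,"ay":0,"az":0,"grip":1},
    {"dx":0,"dy":0,"dz":0,"ax":0,"ay":0,"az":0,"grip":1},
  ],
)

```text
clock: 17.05
tool_pos: [0.4629, 0.2813, 0.051]
orientation: [0.006, 1.568, -0.004]
ft_force: [2.4, -0.5, 3.7]
gripper_width: 0.0515
```

>>> jog_arm(
  series=[
    {"dx":0,"dy":0,"dz":0.4,"ax":0,"ay":0,"az":0,"grip":1},
    {"dx":0,"dy":0,"dz":1,"ax":0,"ay":0,"az":0,"grip":1},
    {"dx":0,"dy":0,"dz":1,"ax":0,"ay":0,"az":0,"grip":1},
    {"dx":0,"dy":0,"dz":1,"ax":0,"ay":0,"az":0,"grip":1},
    {"dx":0,"dy":0,"dz":1,"ax":0,"ay":0,"az":0,"grip":1},
    {"dx":0.3,"dy":-0.5,"dz":0,"ax":0,"ay":0,"az":0,"grip":1},
    {"dx":0.7,"dy":-1,"dz":0,"ax":0,"ay":0,"az":0,"grip":1},
    {"dx":0.7,"dy":-1,"dz":0,"ax":0,"ay":0,"az":0,"grip":1},
  ],
)

```text
clock: 17.85
tool_pos: [0.5036, 0.2169, 0.1591]
orientation: [0.003, 1.574, -0.005]
ft_force: [-0.5, 0.7, -2.8]
gripper_width: 0.0516
```

>>> jog_arm(
  series=[
    {"dx":0.7,"dy":-1,"dz":0,"ax":0,"ay":0,"az":0,"grip":1},
    {"dx":0.7,"dy":-1,"dz":0,"ax":0,"ay":0,"az":0,"grip":1},
    {"dx":0.7,"dy":-1,"dz":0,"ax":0,"ay":0,"az":0,"grip":1},
    {"dx":0.7,"dy":-1,"dz":0,"ax":0,"ay":0,"az":0,"grip":1},
    {"dx":0.7,"dy":-1,"dz":0,"ax":0,"ay":0,"az":0,"grip":1},
    {"dx":0.7,"dy":-0.8,"dz":0,"ax":0,"ay":0,"az":0,"grip":1},
    {"dx":0.5,"dy":-0.6,"dz":0,"ax":0,"ay":0,"az":0,"grip":1},
    {"dx":0,"dy":0,"dz":0,"ax":0,"ay":0,"az":0,"grip":1},
  ],
)

```text
clock: 18.65
tool_pos: [0.6225, 0.0558, 0.1588]
orientation: [0.006, 1.572, -0.008]
ft_force: [0.4, -0.0, -2.2]
gripper_width: 0.0515
```

>>> jog_arm(
  series=[
    {"dx":0,"dy":0,"dz":0,"ax":0,"ay":0,"az":0,"grip":1},
    {"dx":0,"dy":0,"dz":0,"ax":0,"ay":0,"az":0,"grip":1},
  ],
)

```text
clock: 18.85
tool_pos: [0.6208, 0.0589, 0.1597]
orientation: [0.005, 1.573, -0.004]
ft_force: [-0.4, -0.1, -1.4]
gripper_width: 0.0517
```

>>> jog_arm(
  series=[
    {"dx":0.1,"dy":-0.04,"dz":-0.6,"ax":0,"ay":0,"az":0,"grip":1},
    {"dx":0,"dy":0,"dz":-1,"ax":0,"ay":0,"az":0,"grip":1},
    {"dx":0,"dy":0,"dz":-1,"ax":0,"ay":0,"az":0,"grip":1},
    {"dx":0,"dy":0,"dz":-0.6,"ax":0,"ay":0,"az":0,"grip":1},
    {"dx":0,"dy":0,"dz":-0.3,"ax":0,"ay":0,"az":0,"grip":1},
    {"dx":0,"dy":0,"dz":-0.12,"ax":0,"ay":0,"az":0,"grip":1},
    {"dx":0,"dy":0,"dz":-0.06,"ax":0,"ay":0,"az":0,"grip":1},
    {"dx":0,"dy":0,"dz":0,"ax":0,"ay":0,"az":0,"grip":1},
  ],
)

```text
clock: 19.65
tool_pos: [0.6248, 0.0575, 0.0689]
orientation: [0.005, 1.569, -0.005]
ft_force: [0.6, -0.2, -2.0]
gripper_width: 0.0516
```

>>> jog_arm(
  series=[
    {"dx":0,"dy":0,"dz":-0.06,"ax":0,"ay":0,"az":0,"grip":1},
    {"dx":0,"dy":0,"dz":-0.05,"ax":0,"ay":0,"az":0,"grip":1},
    {"dx":0,"dy":0,"dz":-0.05,"ax":0,"ay":0,"az":0,"grip":1},
    {"dx":0,"dy":0,"dz":0,"ax":0,"ay":0,"az":0,"grip":1},
    {"dx":0,"dy":0,"dz":0,"ax":0,"ay":0,"az":0,"grip":1},
  ],
)

```text
clock: 20.15
tool_pos: [0.6246, 0.0573, 0.065]
orientation: [0.005, 1.57, -0.005]
ft_force: [-2.0, 0.3, 4.4]
gripper_width: 0.0516
```

>>> jog_arm(
  series=[
    {"dx":0,"dy":0,"dz":0,"ax":0,"ay":0,"az":0,"grip":-1},
    {"dx":0,"dy":0,"dz":0,"ax":0,"ay":0,"az":0,"grip":-1},
    {"dx":0,"dy":0,"dz":0,"ax":0,"ay":0,"az":0,"grip":-1},
    {"dx":0,"dy":0,"dz":0,"ax":0,"ay":0,"az":0,"grip":-1},
    {"dx":0,"dy":0,"dz":0,"ax":0,"ay":0,"az":0,"grip":-1},
    {"dx":0,"dy":0,"dz":0,"ax":0,"ay":0,"az":0,"grip":-1},
    {"dx":0,"dy":0,"dz":0.4,"ax":0,"ay":0,"az":0,"grip":-1},
    {"dx":0,"dy":0,"dz":1,"ax":0,"ay":0,"az":0,"grip":-1},
  ],
)

```text
clock: 20.95
tool_pos: [0.6228, 0.0572, 0.0979]
orientation: [0.005, 1.576, -0.005]
ft_force: [0.3, -0.0, -0.2]
gripper_width: 0.0913
```

>>> jog_arm(
  series=[
    {"dx":0,"dy":0,"dz":1,"ax":0,"ay":0,"az":0,"grip":-1},
    {"dx":0,"dy":0,"dz":1,"ax":0,"ay":0,"az":0,"grip":-1},
    {"dx":-0.9,"dy":0.4,"dz":0,"ax":0,"ay":0,"az":0,"grip":-1},
    {"dx":-0.9,"dy":0.4,"dz":0,"ax":0,"ay":0,"az":0,"grip":-1},
    {"dx":-0.9,"dy":0.4,"dz":0,"ax":0,"ay":0,"az":0,"grip":-1},
    {"dx":-0.9,"dy":0.4,"dz":0,"ax":0,"ay":0,"az":0,"grip":-1},
    {"dx":-0.9,"dy":0.4,"dz":0,"ax":0,"ay":0,"az":0,"grip":-1},
    {"dx":-0.9,"dy":0.4,"dz":0,"ax":0,"ay":0,"az":0,"grip":-1},
  ],
)

```text
clock: 21.75
tool_pos: [0.4886, 0.1177, 0.1501]
orientation: [0.005, 1.569, -0.005]
ft_force: [0.6, 0.1, -0.6]
gripper_width: 0.0913
```

>>> jog_arm(
  series=[
    {"dx":-0.7,"dy":0.4,"dz":0,"ax":0,"ay":0,"az":0,"grip":-1},
    {"dx":0,"dy":0,"dz":0,"ax":0,"ay":0,"az":0,"grip":-1},
    {"dx":0,"dy":0,"dz":0,"ax":0,"ay":0,"az":0,"grip":-1},
  ],
)

```text
clock: 22.05
tool_pos: [0.4725, 0.1275, 0.1501]
orientation: [0.004, 1.569, -0.004]
ft_force: [0.4, 0.5, 0.3]
gripper_width: 0.0913
```

Run:
```python
from loc import *
for n in ['top','side']:
    im,d=manip.capture(n); P=cloud(n,d)
    for g in [(.614,-.13),(.628,.153),(.624,.057)]:
        try: print(n,*canister(n,im,P,g,.065,.1))
        except Exception as e: print(n,'none')
print(manip.read_state()['tool_pos'].round(4))
```

```text
top [ 0.6133 -0.1277] 0.0263 335 0.0814 [ 0.6128 -0.1279]
top [0.6282 0.1531] 0.0259 319 0.0815 [0.6282 0.1528]
top [0.6239 0.0557] 0.0261 333 0.0813 [0.6234 0.0561]
side [ 0.61   -0.1276] 0.0279 185 0.0785 [ 0.6109 -0.1277]
side [0.6276 0.1537] 0.0291 336 0.0784 [0.6271 0.1537]
side [0.6223 0.0594] 0.0279 298 0.0782 [0.6218 0.0596]
[0.473  0.1271 0.1497]
```

>>> jog_arm(
  series=[
    {"dx":-0.05,"dy":0.03,"dz":-1,"ax":0,"ay":0,"az":0,"grip":-1},
    {"dx":0,"dy":0,"dz":-1,"ax":0,"ay":0,"az":0,"grip":-1},
    {"dx":0,"dy":0,"dz":-1,"ax":0,"ay":0,"az":0,"grip":-1},
    {"dx":0,"dy":0,"dz":-0.6,"ax":0,"ay":0,"az":0,"grip":-1},
    {"dx":0,"dy":0,"dz":-0.35,"ax":0,"ay":0,"az":0,"grip":-1},
    {"dx":0,"dy":0,"dz":0,"ax":0,"ay":0,"az":0,"grip":1},
    {"dx":0,"dy":0,"dz":0,"ax":0,"ay":0,"az":0,"grip":1},
    {"dx":0,"dy":0,"dz":0,"ax":0,"ay":0,"az":0,"grip":1},
  ],
)

```text
clock: 22.95
tool_pos: [0.4715, 0.1282, 0.0513]
orientation: [0.005, 1.569, -0.005]
ft_force: [-0.6, 0.0, 0.5]
gripper_width: 0.0698
```

>>> jog_arm(
  series=[
    {"dx":0,"dy":0,"dz":0,"ax":0,"ay":0,"az":0,"grip":1},
    {"dx":0,"dy":0,"dz":0,"ax":0,"ay":0,"az":0,"grip":1},
    {"dx":0,"dy":0,"dz":0,"ax":0,"ay":0,"az":0,"grip":1},
    {"dx":0,"dy":0,"dz":0,"ax":0,"ay":0,"az":0,"grip":1},
  ],
)

```text
clock: 23.35
tool_pos: [0.472, 0.1283, 0.0513]
orientation: [0.005, 1.567, -0.004]
ft_force: [2.7, 0.5, 4.0]
gripper_width: 0.0516
```

>>> jog_arm(
  series=[
    {"dx":0,"dy":0,"dz":0.4,"ax":0,"ay":0,"az":0,"grip":1},
    {"dx":0,"dy":0,"dz":1,"ax":0,"ay":0,"az":0,"grip":1},
    {"dx":0,"dy":0,"dz":1,"ax":0,"ay":0,"az":0,"grip":1},
    {"dx":0,"dy":0,"dz":1,"ax":0,"ay":0,"az":0,"grip":1},
    {"dx":0,"dy":0,"dz":1,"ax":0,"ay":0,"az":0,"grip":1},
    {"dx":0.4,"dy":-0.5,"dz":0,"ax":0,"ay":0,"az":0,"grip":1},
    {"dx":0.9,"dy":-1,"dz":0,"ax":0,"ay":0,"az":0,"grip":1},
    {"dx":0.9,"dy":-1,"dz":0,"ax":0,"ay":0,"az":0,"grip":1},
  ],
)

```text
clock: 24.15
tool_pos: [0.525, 0.0644, 0.1594]
orientation: [0.003, 1.574, -0.004]
ft_force: [0.8, 0.1, -3.2]
gripper_width: 0.0517
```

>>> jog_arm(
  series=[
    {"dx":0.9,"dy":-1,"dz":0,"ax":0,"ay":0,"az":0,"grip":1},
    {"dx":0.9,"dy":-1,"dz":0,"ax":0,"ay":0,"az":0,"grip":1},
    {"dx":0.9,"dy":-1,"dz":0,"ax":0,"ay":0,"az":0,"grip":1},
    {"dx":0.7,"dy":-0.8,"dz":0,"ax":0,"ay":0,"az":0,"grip":1},
    {"dx":0.35,"dy":-0.35,"dz":0,"ax":0,"ay":0,"az":0,"grip":1},
    {"dx":0,"dy":0,"dz":0,"ax":0,"ay":0,"az":0,"grip":1},
    {"dx":0,"dy":0,"dz":0,"ax":0,"ay":0,"az":0,"grip":1},
    {"dx":0,"dy":0,"dz":0,"ax":0,"ay":0,"az":0,"grip":1},
  ],
)

```text
clock: 24.95
tool_pos: [0.6182, -0.0372, 0.1602]
orientation: [0.005, 1.572, -0.004]
ft_force: [0.2, -0.4, -2.7]
gripper_width: 0.0511
```

>>> jog_arm(
  series=[
    {"dx":0,"dy":-0.03,"dz":-0.6,"ax":0,"ay":0,"az":0,"grip":1},
    {"dx":0,"dy":0,"dz":-1,"ax":0,"ay":0,"az":0,"grip":1},
    {"dx":0,"dy":0,"dz":-1,"ax":0,"ay":0,"az":0,"grip":1},
    {"dx":0,"dy":0,"dz":-0.6,"ax":0,"ay":0,"az":0,"grip":1},
    {"dx":0,"dy":0,"dz":-0.3,"ax":0,"ay":0,"az":0,"grip":1},
    {"dx":0,"dy":0,"dz":-0.12,"ax":0,"ay":0,"az":0,"grip":1},
    {"dx":0,"dy":0,"dz":-0.06,"ax":0,"ay":0,"az":0,"grip":1},
    {"dx":0,"dy":0,"dz":0,"ax":0,"ay":0,"az":0,"grip":1},
  ],
)

```text
clock: 25.75
tool_pos: [0.6198, -0.0388, 0.0693]
orientation: [0.005, 1.569, -0.005]
ft_force: [0.0, 0.0, -2.0]
gripper_width: 0.0517
```

>>> jog_arm(
  series=[
    {"dx":0,"dy":0,"dz":-0.06,"ax":0,"ay":0,"az":0,"grip":1},
    {"dx":0,"dy":0,"dz":-0.05,"ax":0,"ay":0,"az":0,"grip":1},
    {"dx":0,"dy":0,"dz":-0.03,"ax":0,"ay":0,"az":0,"grip":1},
    {"dx":0,"dy":0,"dz":0,"ax":0,"ay":0,"az":0,"grip":1},
    {"dx":0,"dy":0,"dz":0,"ax":0,"ay":0,"az":0,"grip":1},
  ],
)

```text
clock: 26.25
tool_pos: [0.6195, -0.039, 0.0652]
orientation: [0.005, 1.57, -0.005]
ft_force: [-0.6, -0.2, -1.2]
gripper_width: 0.0519
```

>>> jog_arm(
  series=[
    {"dx":0,"dy":0,"dz":-0.03,"ax":0,"ay":0,"az":0,"grip":1},
    {"dx":0,"dy":0,"dz":0,"ax":0,"ay":0,"az":0,"grip":-1},
    {"dx":0,"dy":0,"dz":0,"ax":0,"ay":0,"az":0,"grip":-1},
    {"dx":0,"dy":0,"dz":0,"ax":0,"ay":0,"az":0,"grip":-1},
    {"dx":0,"dy":0,"dz":0,"ax":0,"ay":0,"az":0,"grip":-1},
    {"dx":0,"dy":0,"dz":0,"ax":0,"ay":0,"az":0,"grip":-1},
    {"dx":0,"dy":0,"dz":0,"ax":0,"ay":0,"az":0,"grip":-1},
    {"dx":0,"dy":0,"dz":0.4,"ax":0,"ay":0,"az":0,"grip":-1},
  ],
)

```text
clock: 27.05
tool_pos: [0.6183, -0.0389, 0.0732]
orientation: [0.005, 1.574, -0.005]
ft_force: [-0.4, -0.2, -0.7]
gripper_width: 0.0912
```

>>> jog_arm(
  series=[
    {"dx":0,"dy":0,"dz":1,"ax":0,"ay":0,"az":0,"grip":-1},
    {"dx":0,"dy":0,"dz":1,"ax":0,"ay":0,"az":0,"grip":-1},
    {"dx":0,"dy":0,"dz":1,"ax":0,"ay":0,"az":0,"grip":-1},
    {"dx":0,"dy":0,"dz":1,"ax":0,"ay":0,"az":0,"grip":-1},
    {"dx":-0.9,"dy":-0.2,"dz":0,"ax":0,"ay":0,"az":0,"grip":-1},
    {"dx":-0.9,"dy":-0.2,"dz":0,"ax":0,"ay":0,"az":0,"grip":-1},
    {"dx":-0.9,"dy":-0.2,"dz":0,"ax":0,"ay":0,"az":0,"grip":-1},
    {"dx":-0.9,"dy":-0.2,"dz":0,"ax":0,"ay":0,"az":0,"grip":-1},
  ],
)

```text
clock: 27.85
tool_pos: [0.5286, -0.0591, 0.1751]
orientation: [0.005, 1.57, -0.005]
ft_force: [-0.5, 0.7, 0.3]
gripper_width: 0.0912
```

>>> jog_arm(
  series=[
    {"dx":-0.9,"dy":-0.2,"dz":0,"ax":0,"ay":0,"az":0,"grip":-1},
    {"dx":-0.9,"dy":-0.2,"dz":0,"ax":0,"ay":0,"az":0,"grip":-1},
    {"dx":-0.9,"dy":-0.2,"dz":0,"ax":0,"ay":0,"az":0,"grip":-1},
    {"dx":0,"dy":0,"dz":0,"ax":0,"ay":0,"az":0,"grip":-1},
    {"dx":0,"dy":0,"dz":0,"ax":0,"ay":0,"az":0,"grip":-1},
  ],
)

```text
clock: 28.35
tool_pos: [0.4626, -0.0741, 0.1751]
orientation: [0.005, 1.568, -0.005]
ft_force: [-0.5, -0.4, -0.3]
gripper_width: 0.0913
```

Run:
```python
from loc import *
for n in ['top','side']:
    im,d=manip.capture(n); P=cloud(n,d)
    cv2.imwrite(f'pics/end_{n}.png',cv2.resize(im[120:300,140:400],(780,540)))
    for g in [(.628,.153),(.624,.057),(.619,-.038),(.614,-.13)]:
        try: print(n,*canister(n,im,P,g,.065,.1))
        except Exception as e: print(n,'none')
    try: print('cup',*canister(n,im,P,(.44,-.005),.045,.07))
    except Exception: print('no cup')
print(manip.read_state()['tool_pos'].round(4))
```

```text
top [0.6277 0.1529] 0.026 334 0.0812 [0.6276 0.153 ]
top [0.6232 0.056 ] 0.0261 329 0.0812 [0.6227 0.0561]
top [ 0.6186 -0.0402] 0.0264 318 0.0811 [ 0.6181 -0.0393]
top [ 0.6137 -0.1287] 0.0261 314 0.0815 [ 0.6142 -0.1275]
cup [ 0.4404 -0.0054] 0.0296 89 0.0554 [0.441  0.0011]
side [0.6268 0.1576] 0.0299 340 0.0781 [0.626 0.157]
side [0.6207 0.0584] 0.0285 303 0.078 [0.6224 0.0579]
side [ 0.6169 -0.0396] 0.0299 263 0.0781 [ 0.6162 -0.0392]
side [ 0.6109 -0.1246] 0.0305 240 0.078 [ 0.611  -0.1246]
cup [ 0.4387 -0.0061] 0.0331 171 0.0511 [ 0.4387 -0.0056]
[ 0.4632 -0.0739  0.1748]
```

View pics/end_side.png

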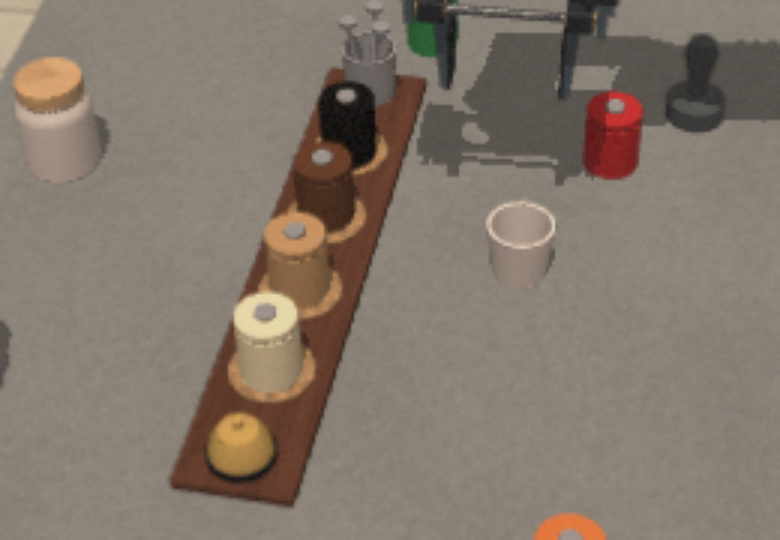

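View pics/end_top.png

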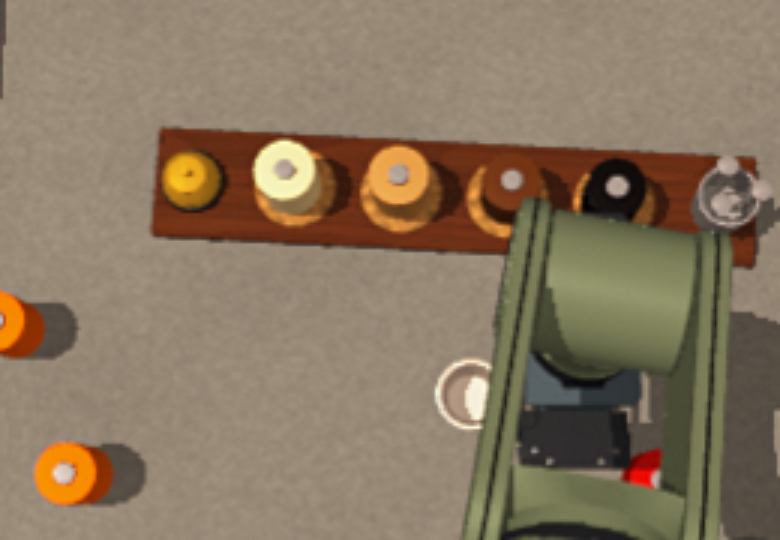

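The final views show cream, tan, brown and black in order from the bell, all upright on their discs. The cup is where it was and the arm is clear. Black measures about 6–7 mm off its disc centre and the other three within about 3 mm; the limit is 12 mm. Handing in.

```bash
python3 -c "
from rig import manip
print(manip.job_done(), manip.read_state()['clock'])"
```

```text
the job is handed in; nothing more can be done
the job is handed in; nothing more can be done
```

I picked up the four canisters one at a time and set them on the discs: cream next to the bell, then tan, brown and near-black. I handed the job in at about 28.7 s on the robot clock.

- **Placement:** In the last pictures all four stand upright on their discs and the gripper is open and well clear. Cream, tan and brown measure within about 3 mm of their disc centres.
- **Near-black canister:** It sits about 6–7 mm toward the bell. My y correction on that first placing went the wrong way. I left it because it is inside the 12 mm limit.
- **Cup:** It shows no shift beyond the measuring error of 2–3 mm. In the last top view the arm partly hid it, so that check rests mainly on the side view.
- **Camera disagreement:** The two cameras disagree by about 2–5 mm in y, so I used the average of the two for the disc and canister positions. No check failed, but `job_done` gives no verdict.

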